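# Fit the flange plate onto the rotary unit's studs

### The job

Take the round flange plate off the sloping storage stand: slide it up the slope until the two stud heads are in the wide ends of its keyhole slots, then lift it off. Turn it so that its three bolt holes line up with the three studs of the rotary unit and lower it over them without dropping it, until it sits fully home, flat on the unit, in any of the three positions that fit; let go of it, and leave the wrench, the red jaw and the blue bin alone.

Things in the scene. Friction and masses are not known exactly. Their poses are not given: they have to be found in the camera images.
- plate_grip (a point): Centre of the blue square grip block (36 x 36 mm, 70 mm high) on the middle of the loose aluminium flange plate (0.5 to 0.8 kg); block sides along the plate's x and y. The plate is a disc, 150 mm across, 10 mm thick; its top lies 35 mm and its underside 45 mm below this point along -z. z is the plate's axis, out of its top; x points up the slope at the start.
- plate: The same plate; origin at the centre of its underside, axes as plate_grip. Three through bolt holes, 15 mm wide, at 48 mm radius, at 0, 120 and 240 degrees from its +x.
- plate_slots (a point): Midpoint, on the plate's underside, between the wide ends of its two through keyhole slots. The slots lie at y = +42 and -42 mm, parallel to x: wide end a 24 mm circle centred at this point's x; from there a 12 mm wide slot runs 24 mm along +x to its round end's centre, where the stand's stud shanks are at the start.
- panel: Black sloping panel (160 x 170 mm) of the fixed yellow storage stand, tilted 25 degrees. Origin at the centre of the face the plate lies on; x straight up the slope, z out of the face. Where the plate hangs at the start, its underside centre is at this origin.
- stand_studs (a point): Point on the panel face midway between its two headed studs, at y = +42 and -42 mm from it (panel axes). Shank 8 mm thick; brass head 16 mm across, 13 to 18 mm above the face, so the 10 mm plate has 3 mm play. Sliding the plate 24 mm up the slope brings its wide slot ends round the heads, 4 mm clear all round; it then lifts off square to the face.
- hub_face (a point): Centre of the steel seating face (60 mm across, 78 mm above the bench) on the fixed white rotary unit; z up. Three upright brass studs, 10 mm thick, tapered tips 20 mm above the face, at 48 mm radius, at 0, 120 and 240 degrees from x. The dark flange round the face is 128 mm across and 3 mm lower. Plate home: its underside on the face, the studs 10 mm above its top.
- wrench_mid (a point): Steel wrench lying on the bench beyond the work, 170 mm long; leave alone. Its middle.
- jaw_mid (a point): Red L-shaped printed gripper jaw, 90 x 30 x 62 mm, on the bench beyond the work; leave alone. Centre of its foot.
- bin_mid (a point): Blue open bin, 90 x 130 x 50 mm, on the bench beyond the work; leave alone. Its centre.
Things that resemble listed ones, but are neither listed nor needed, are in the scene too. What is shaped like the part that bears hub_face but green or pink is not meant.

How it is judged:
By the outcome, as a careful person would: the job done as asked, in the order asked, and still so for the second after the job is handed in, with the robot touching nothing.
It also fails if it takes over 42 s, if anything falls off the work surface, if the arm or the gripper's body presses on something with over 40 N, if the wrist force passes 120 N, or if a joint passes its speed limit or range.

### The arm

A 7-joint arm with a two-finger parallel gripper is mounted at the origin on the work surface. World frame = base frame: x ahead of the robot, y to its left, z up, the work surface at z = 0. Lengths are in m, angles in rad, forces in N, time in s.
With the tool pointing down it reaches from about 0.425 to 0.925 m from the base axis. Payload 6.8 kg.
Tool frame: the origin (TCP) lies midway between the tips of the shut fingers; the grasp point (between the pads) lies 19 mm behind it; x points along the fingers, z is the direction in which the jaws open and shut, and the axes are right-handed (so a half turn about x gives the same grasp; the last joint's range is limited). The gripper opens to 85 mm and grips with 20 to 120 N. Pads are 22 mm wide; open, the fingers measure 114 mm over their backs; the gripper's body (76 mm by 85 mm) begins 54 mm behind the grasp point. The pads swing forward as they close: fully open they stand 13 mm farther back than shut.
Start: joints at [-1.432, 0.477, 0.022, 1.555, -0.011, 1.109, -0.083], TCP at [0.165, 0.655, 0.231] pointing down, gripper open.
Joint ranges: [-2.96, 2.96], [-0.34, 2.1], [-1.41, 1.46], [0.24, 2.44], [-1.37, 4.51], [0.17, 1.92], [-2.96, 2.96]. Speed limits (rad/s): [2.39, 2.39, 3.14, 3.14, 3.14, 3.14, 3.14].

### API

Orientations are given as a unit quaternion [w, x, y, z].
In Python, from station import bot gives the robot as it stands. The module is installed in compiled form; this text tells all that it offers.
- The arm moves only by the shell command python3 -m jog 'ROWS' [FORCE]. ROWS is text: rows parted by semicolons, each of 7 numbers parted by spaces: the shift along the tool's x, y, z in mm, then the turn, a rotation vector about the tool's x, y, z in units of 6 degrees (1.0 is 6 degrees), then the finger opening in mm, from 0 to 85.4. A call has 1 to 5 rows; each row shifts and turns the commanded pose from where the row before left it, along the tool's axes as they then stand; what a row does not reach is not made up. A row lasts 1/10 s, in which the tool goes at most 50 mm and 8.59 degrees, less where a joint would pass 70% of its speed; a pose out of reach is approached as far as the arm can. A call with a gripper value outside its range is refused whole. The fingers move at their own pace and stop on an object; FORCE is the grip in N (left out, the last holds). Time passes only in rows, so rows that do not move let the fingers close. It gives the time, the measured TCP pose, the force and the opening at its end, in the units of the state.
- bot.get_obs(): the state, without advancing time (a new reading comes with each control period).
- bot.read_camera(name): name is "scene" or "top" or "wrist"; returns (picture, depth): 400x640x3 uint8, red, green, blue; 400x640 float32, m along the optical axis (not along the pixel's ray), 0 where there is no reading.
- bot.calibration(name): a dict with "fx", "fy", "cx", "cy" (pixels), "T" (4x4, takes a point from camera to world coordinates). Camera axes: x right, y up, looking along -z (the intrinsics and any distortion apply to the point x, -y, -z); pixel columns grow to the right and rows downward; lengths in m; the calibration is good to about 2 mm. The wrist camera is an equidistant fisheye: a pixel r from the principal point sees the ray r / f radians off the axis. A picture is of the moment at which its call begins: read the wrist's pose just before it. calibration takes no time and is no camera call; for the wrist camera it gives the pose at the moment of the call.
- bot.hand_in(): hands the job in, once; it reports no verdict.
The state is a dict: "t": time; "q": joint angles; "joint_vel": joint speeds; "joint_torque": joint torques, N m; "eef_pos": TCP position; "tool_rot": TCP orientation; "contact_force": force on the tool from outside, world axes, zero at the start; "torque": the same for the moment, N m; "gripper_width": opening from 0.0 (shut) to 1.0 (fully open).
Only numpy, scipy, OpenCV 4.12 (cv2) and the standard library are available. Lean on these libraries where they do the work, as an engineer would, in place of code of your own. Each camera call takes 0.05 s, during which the arm holds its last target.

## Working session

There is one attempt and no reset: what is moved stays moved. The work goes in short steps, Python scripts to look and compute and a shell command to move; the robot and the scene stay as the last step left them, time stands still between calls to the robot, and variables do not carry over. Pictures are saved under pics/ and viewed, and the job is handed in when it is done.

```bash
mkdir -p pics; python3 - <<'E'
from station import bot
import cv2,numpy as np
o=bot.get_obs()
for k,v in o.items(): print(k,np.round(v,4))
for n in ["scene","top"]:
    c=bot.calibration(n);print(n,{k:(np.round(v,3).tolist()) for k,v in c.items()})
    p,d=bot.read_camera(n)
    cv2.imwrite(f"pics/{n}0.png",p[:,:,::-1]);np.save(f"{n}0.npy",d)
E
```

```text
t 0.0
q [-1.4321  0.4778  0.0223  1.5565 -0.0115  1.1093 -0.0831]
joint_vel [-0.0008 -0.0012  0.0006 -0.0006  0.0015  0.0019 -0.0006]
joint_torque [ 1.90000e-03 -5.96445e+01  1.60820e+00 -2.81185e+01  1.23000e-02
  9.40000e-03  0.00000e+00]
eef_pos [0.1648 0.654  0.2303]
tool_rot [ 0.5572 -0.4351  0.5582  0.4342]
contact_force [-0.5163  0.0365 -0.9372]
torque [ 0.0219  0.0359 -0.0074]
gripper_width 0.9983
scene {'fx': 511.884, 'fy': 511.884, 'cx': 323.056, 'cy': 205.18, 'T': [[-0.654, -0.602, 0.459, 1.053], [0.757, -0.513, 0.406, 0.463], [-0.009, 0.612, 0.791, 1.032], [0.0, 0.0, 0.0, 1.0]]}
top {'fx': 482.427, 'fy': 482.427, 'cx': 316.253, 'cy': 193.597, 'T': [[-0.015, 0.996, -0.093, 0.385], [-1.0, -0.016, -0.009, -0.017], [-0.011, 0.093, 0.996, 1.298], [0.0, 0.0, 0.0, 1.0]]}
```

View pics/scene0.png

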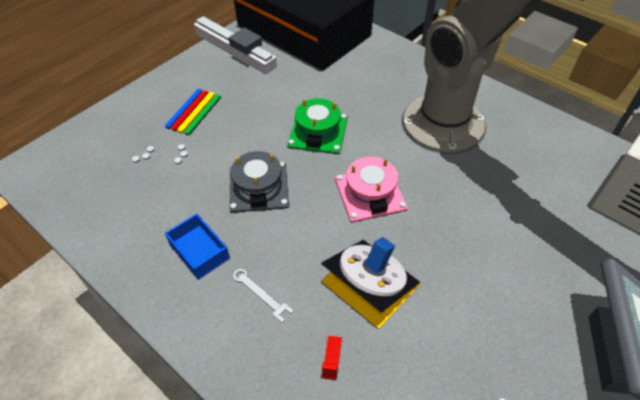

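View pics/top0.png

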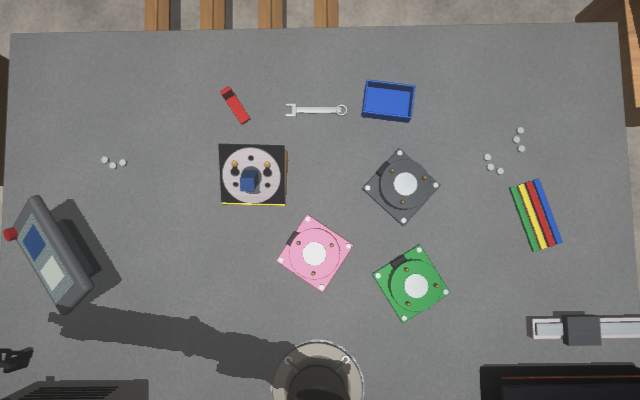

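The top view shows the plate with its blue block on the stand at (250,178). The look-alikes of the hub are green (416,286), pink (314,254) and dark/white (405,184). The last is the only one that is neither green nor pink. I'll check with crops and measure with depth.

```bash
cat > h.py <<'E'
import numpy as np,cv2
from station import bot
def cloud(n,d,c=None):
    c=c or bot.calibration(n)
    v,u=np.mgrid[0:400,0:640]
    X=np.stack([(u-c["cx"])/c["fx"]*d,-(v-c["cy"])/c["fy"]*d,-d],-1)
    T=np.array(c["T"]); return X@T[:3,:3].T+T[:3,3]
def proj(n,P,c=None):
    c=c or bot.calibration(n); T=np.array(c["T"]); p=(np.atleast_2d(P)-T[:3,3])@T[:3,:3]
    return np.stack([c["cx"]+c["fx"]*p[:,0]/-p[:,2], c["cy"]-c["fy"]*p[:,1]/-p[:,2]],-1)
E
python3 - <<'E'
from h import *
t=cv2.imread("pics/top0.png");s=cv2.imread("pics/scene0.png")
a=cv2.resize(t[135:220,205:300],None,fx=4,fy=4,interpolation=2);b=cv2.resize(t[140:230,355:450],None,fx=4,fy=4,interpolation=2)
cc=cv2.resize(s[225:335,310:430],None,fx=3,fy=3,interpolation=2);e=cv2.resize(s[145:215,220:300],None,fx=4,fy=4,interpolation=2)
W=np.zeros((600,800,3),np.uint8)
im=lambda x,r,c:W.__setitem__((slice(r,r+x.shape[0]),slice(c,c+x.shape[1])),x[:600-r,:800-c])
im(a,0,0);im(b[:300],0,400);im(cc[:255],345,0);im(e[:240],360,400)
cv2.imwrite("pics/crop.png",W)
P=cloud("top",np.load("top0.npy"))
for nm,(u,v) in dict(block=(248,184),panelUL=(223,148),panelUR=(282,148),panelLL=(223,200),panelLR=(282,198),plate=(250,158),hub=(405,184),pink=(314,254),bench=(330,150)).items(): print(nm,P[v,u].round(4))
E
```

```text
block [0.5209 0.1604 0.1256]
panelUL [0.6203 0.2316 0.0788]
panelUR [0.6166 0.0796 0.0851]
panelLL [0.491  0.2424 0.0238]
panelLR [0.4937 0.0855 0.0257]
plate [0.5949 0.1638 0.0688]
hub [ 0.5198 -0.2313  0.08  ]
pink [0.3469 0.002  0.0797]
bench [ 0.6254 -0.0445 -0.0016]
```

View pics/crop.png

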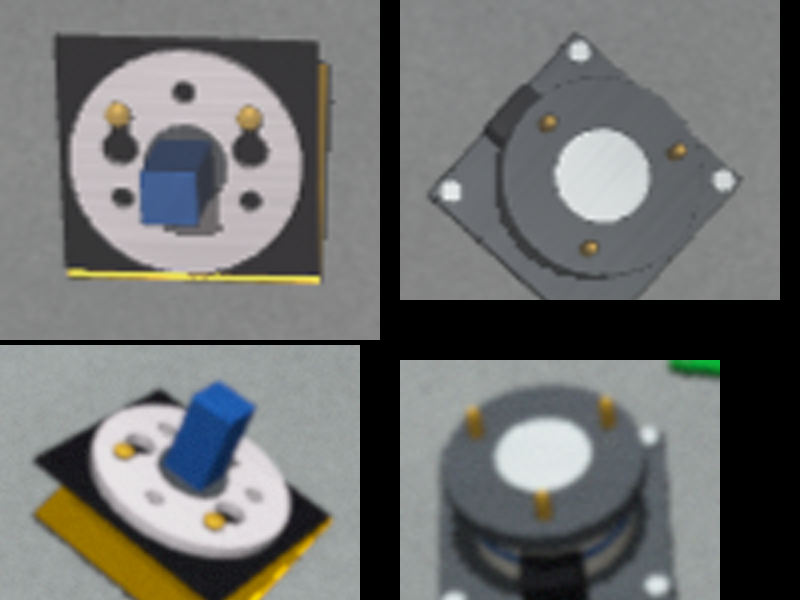

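The crops confirm the choice: the hub is the dark-flanged unit at top (405,184), with a steel face and three brass studs. The stand's slope rises toward +x. Next I'll fit the poses.

```bash
python3 - <<'E'
from h import *
for n,box in (("top",(140,208,215,290)),("scene",(235,330,318,425))):
    P=cloud(n,np.load(n+"0.npy")); I=cv2.imread(f"pics/{n}0.png").astype(int)
    r0,r1,c0,c1=box; M=np.zeros((400,640),bool);M[r0:r1,c0:c1]=1
    sat=I.max(2)-I.min(2)
    m=M&(I.min(2)>130)&(sat<40)
    # exclude bench: height
    m&=P[...,2]>0.02
    X=P[m]
    for _ in range(5):
        c=X.mean(0);nv=np.linalg.svd(X-c)[2][2];nv*=np.sign(nv[2]);d=(P[m]-c)@nv;X=P[m][abs(d)<0.004]
    print(n,len(X),"normal",nv.round(4),"tilt",np.degrees(np.arccos(nv[2])).round(2),"dir",np.degrees(np.arctan2(-nv[1],-nv[0])).round(2),"rms",np.std((X-c)@nv))
    yaw=np.arctan2(-nv[1],-nv[0]); 
    xs=np.array([np.cos(yaw),np.sin(yaw),0]);xs-=nv*(xs@nv);xs/=np.linalg.norm(xs);ys=np.cross(nv,xs)
    uv=np.stack([(X-c)@xs,(X-c)@ys],-1).astype(np.float32)
    (e,r)=cv2.minEnclosingCircle(uv);h=cv2.convexHull(uv)[:,0]
    A=np.c_[2*h,np.ones(len(h))];s=np.linalg.lstsq(A,(h**2).sum(1),rcond=None)[0]
    C=c+xs*s[0]+ys*s[1];print(" circ r",r,"lsq r",np.sqrt(s[2]+s[:2]@s[:2]),"topcentre",C.round(4),"grip",(C+nv*.035).round(4),"underside",(C-nv*.01).round(4))
    # brass pixels heads
    br=M&(I[...,2]-I[...,0]>50)&(I[...,2]>120)&(abs((P-C)@nv-0.008)<0.006)
    k,l,st,ce=cv2.connectedComponentsWithStats(br.astype(np.uint8))
    for i in range(1,k):
        if st[i,4]>4:
            Q=P[l==i].mean(0);print("  brass",ce[i].round(1),st[i,4],Q.round(4),"panel xy",((Q-C)@xs).round(4),((Q-C)@ys).round(4),((Q-C)@nv).round(4))
    bl=M&(I[...,0]-I[...,2]>60);Q=P[bl];q=(Q-C)@nv
    T=Q[q>0.066];print("  block top",len(T),T.mean(0).round(4), ((T.mean(0)-C)@xs).round(4),((T.mean(0)-C)@ys).round(4),np.percentile(q,99))
    R=cv2.minAreaRect(np.stack([(T-C)@xs,(T-C)@ys],-1).astype(np.float32)); print("  rect",R)
    # panel black
for n,box in (("top",(140,230,360,442)),("scene",(145,215,225,292))):
    P=cloud(n,np.load(n+"0.npy")); I=cv2.imread(f"pics/{n}0.png").astype(int)
    r0,r1,c0,c1=box; M=np.zeros((400,640),bool);M[r0:r1,c0:c1]=1
    f=M&(I.min(2)>170)&(P[...,2]>.06)
    k,l,st,ce=cv2.connectedComponentsWithStats(f.astype(np.uint8));i=1+st[1:,4].argmax()
    Q=P[l==i];(e,r)=cv2.minEnclosingCircle(Q[:,:2].astype(np.float32));print(n,"face",Q.mean(0).round(4),len(Q),e,r, "z",np.median(Q[:,2]))
    H=Q.mean(0)
    br=M&(I[...,2]-I[...,0]>35)&(I[...,2]>90)
    k,l,st,ce=cv2.connectedComponentsWithStats(br.astype(np.uint8))
    c=bot.calibration(n);T=np.array(c["T"])
    for i in range(1,k):
        if st[i,4]>2:
            # ray at z=.09 mid-height visible
            u,v=ce[i];d=T[:3,:3]@np.array([(u-c["cx"])/c["fx"],-(v-c["cy"])/c["fy"],-1]);Q=T[:3,3]+d*((.088-T[2,3])/d[2])
            w=Q-H;print("  stud",ce[i].round(1),st[i,4],Q.round(4),"r",np.hypot(*w[:2]).round(4),"ang",np.degrees(np.arctan2(w[1],w[0])).round(1))
E
```

```text
top 1173 normal [-0.4759  0.0624  0.8773] tilt 28.68 dir -7.47 rms 0.002199591274184173
 circ r 0.07764513790607452 lsq r 0.07484911843855885 topcentre [0.5495 0.1622 0.0626] grip [0.5329 0.1644 0.0933] underside [0.5543 0.1616 0.0539]
  brass [233.8 163.1] 25 [0.5798 0.2028 0.0846] panel xy 0.0323 0.0442 0.0074
  brass [266.6 164.2] 20 [0.5756 0.119  0.0855] panel xy 0.0385 -0.0395 0.0049
  block top 167 [0.521  0.1636 0.1272] 0.006 -0.0024 0.07474557452203606
  rect ((0.005627661943435669, -0.0023337863385677338), (0.032943230122327805, 0.03182651102542877), 4.839073181152344)
scene 1345 normal [-0.4666 -0.011   0.8844] tilt 27.82 dir 1.35 rms 0.001973305337618628
 circ r 0.0772489607334137 lsq r 0.0753377627948142 topcentre [0.5508 0.1633 0.0616] grip [0.5345 0.1629 0.0926] underside [0.5555 0.1634 0.0528]
  brass [350.8 260. ] 29 [0.5779 0.1205 0.0846] panel xy 0.0338 -0.0434 0.0082
  brass [381.1 283.4] 31 [0.5814 0.2046 0.0848] panel xy 0.0388 0.0405 0.0058
  block top 179 [0.5328 0.1704 0.1428] 0.0221 0.0076 0.07393253931384378
  rect ((0.4474409222602844, 0.1323653906583786), (0.9624528288841248, 0.04049009084701538), 16.4351863861084)
top face [ 0.5215 -0.2319  0.0783] 411 (0.5212028622627258, -0.23220448195934296) 0.029427219182252884 z 0.07819157792824827
  stud [392. 170.] 9 [ 0.555  -0.1983  0.088 ] r 0.0475 ang 45.2
  stud [424.3 177.1] 9 [ 0.5356 -0.2791  0.088 ] r 0.0492 ang -73.4
  stud [402.  201.5] 8 [ 0.4748 -0.221   0.088 ] r 0.048 ang 166.8
scene face [ 0.5226 -0.23    0.0806] 330 (0.7774120569229126, 0.10112038254737854) 0.4551132917404175 z 0.07790118859898831
  stud [271.3 157.5] 27 [ 0.4752 -0.2196  0.088 ] r 0.0485 ang 167.6
  stud [238.2 160. ] 26 [ 0.5353 -0.277   0.088 ] r 0.0487 ang -74.9
  stud [255.4 180.6] 26 [ 0.5549 -0.1957  0.088 ] r 0.0472 ang 46.7
```

```bash
cat > fit.py <<'E'
from h import *
from scipy.optimize import least_squares
from scipy.spatial.transform import Rotation as R
obs=[]
vis=[]
for n,box in (("top",(140,208,218,288)),("scene",(235,330,318,422))):
    I=cv2.imread(f"pics/{n}0.png"); g=I.astype(int)
    r0,r1,c0,c1=box;M=np.zeros((400,640),np.uint8);M[r0:r1,c0:c1]=1
    m=((g.min(2)>125)&(g.max(2)-g.min(2)<45)&(M>0)).astype(np.uint8)
    if n=="scene": pass
    k,l,st,ce=cv2.connectedComponentsWithStats(m);print(n,[(ce[i].round(),st[i]) for i in range(1,k) if st[i,4]>200])
    gray=g.mean(2)
    dark=((gray<125)&(g.max(2)-g.min(2)<45)&(M>0)).astype(np.uint8)
    k,l,st,ce=cv2.connectedComponentsWithStats(dark)
    for i in range(1,k):
        if 5<st[i,4]<200: print("  dark",ce[i].round(1),st[i,4])
E
python3 fit.py
```

```text
top [(array([257., 142.]), array([218, 140,  70,  11, 302], dtype=int32)), (array([251., 174.]), array([ 223,  148,   57,   55, 1777], dtype=int32)), (array([248., 200.]), array([218, 165,  70,  43, 280], dtype=int32))]
  dark [250.5 157.7] 22
  dark [234.7 171. ] 66
  dark [267.  171.6] 71
  dark [235.2 184. ] 21
  dark [267.1 185. ] 22
  dark [254. 205.] 7
scene [(array([370., 281.]), array([ 318,  235,  104,   95, 6335], dtype=int32))]
  dark [362.3 242.7] 67
  dark [377.2 267.1] 123
  dark [355.8 258.9] 12
  dark [347.1 303.9] 88
  dark [385.7 281.7] 15
```

```bash
cat > fit2.py <<'E'
from h import *
from scipy.optimize import least_squares
from scipy.spatial.transform import Rotation as R
a=lambda d:(.048*np.cos(np.radians(d)),.048*np.sin(np.radians(d)),.008)
B=[a(0),a(120),a(240)]
T=[("top",B[0],(250.5,157.7)),("top",B[1],(235.2,184.)),("top",B[2],(267.1,185.)),
("scene",B[0],(367.3,253.5)),("scene",B[1],(394,275)),("scene",B[2],(361.7,275.3)),
("top","L",(233.8,163.1)),("top","R",(266.6,164.2)),("scene","R",(350.8,260.)),("scene","L",(381.1,283.4))]
I=cv2.imread("pics/top0.png").astype(int)
m=((I[...,0]-I[...,2]>70)&(I[...,0]>115)).astype(np.uint8);m[:140]=0;m[208:]=0;m[:,:218]=0;m[:,288:]=0
k,l,st,ce=cv2.connectedComponentsWithStats(m);i=1+st[1:,4].argmax();print(st[i],ce[i]);T.append(("top",(0,0,.080),tuple(ce[i])))
Rm=lambda yaw:R.from_euler("zyx",[yaw,-np.radians(25),0]).as_matrix()
def pt(p,k):
    q=k if not isinstance(k,str) else (p[4],.042 if k=="L" else -.042,.0165)
    return Rm(p[3])@np.array(q)+p[:3]
f=lambda p:np.concatenate([proj(n,pt(p,k))[0]-o for n,k,o in T])
s=least_squares(f,[.55,.163,.055,-.04,.036],loss="soft_l1");p=s.x
print("panel",p.round(4),"yaw",np.degrees(p[3])); print(s.fun.reshape(-1,2).round(1) if False else f(p).reshape(-1,2).round(1))
Q=Rm(p[3]);print(Q.round(4)); print("grip",(p[:3]+Q@[0,0,.045]).round(4),"edge z bottom",(p[:3]+Q@[-.08,0,0]).round(4))
np.save("panel.npy",np.r_[p])
E
python3 fit2.py
```

```text
[240 178  14  13 162] [246.5        184.01851852]
panel [ 0.5537  0.1628  0.0528 -0.0331  0.0348] yaw -1.894128193783581
[[ -0.2  -0. ]
 [  0.    0.1]
 [  0.   -0.4]
 [ -6.3  23.1]
 [  0.2   0.4]
 [  3.2 -21.3]
 [ -0.2   0.2]
 [ -0.1  -0.4]
 [ -0.1   0.1]
 [  0.1  -0.5]
 [  0.6   0.4]]
[[ 0.9058  0.03   -0.4226]
 [-0.0331  0.9995 -0.    ]
 [ 0.4224  0.014   0.9063]]
grip [0.5347 0.1628 0.0936] edge z bottom [0.4812 0.1654 0.019 ]
```

```bash
sed -i 's/("scene",B\[0\],(367.3,253.5))/("scene",B[2],(367.3,253.5))/; s/("scene",B\[2\],(361.7,275.3))/("scene",B[0],(361.7,275.3))/' fit2.py; python3 fit2.py
cat >> h.py <<'E'
from scipy.spatial.transform import Rotation as R
def tool(o=None):
    o=o or bot.get_obs(); w,x,y,z=o["tool_rot"]; return R.from_quat([x,y,z,w]),np.array(o["eef_pos"]),o
def todo(xt,zt,pos):
    """shift (mm, current tool axes) and rotation vector (units 6deg, tool axes) to reach tool axes xt,zt at pos"""
    r,p,o=tool(); xt=np.array(xt,float);xt/=np.linalg.norm(xt);zt=np.array(zt,float);zt-=xt*(zt@xt);zt/=np.linalg.norm(zt)
    G=R.from_matrix(np.c_[xt,np.cross(zt,xt),zt])
    rv=(r.inv()*G).as_rotvec(); print("t",round(o["t"],2),"shift mm",(r.inv().apply(np.array(pos)-p)*1e3).round(1),"rot",(np.degrees(rv)/6).round(2),"F",np.round(o["contact_force"],1),"w",round(o["gripper_width"]*85.4,1))
    return G
E
python3 - <<'E'
from h import *
r,p,o=tool();print(r.as_matrix().round(3))
pl=np.load("panel.npy");Q=R.from_euler("zyx",[pl[3],-np.radians(25),0]).as_matrix()
g=pl[:3]+Q@[0,0,.045]
for s in(1,-1):
  for j in(0,1):
    print(j,s);todo(-Q[:,2],s*Q[:,j],g+Q[:,2]*.10)
E
```

```text
[240 178  14  13 162] [246.5        184.01851852]
panel [ 0.5529  0.1633  0.0539 -0.0512  0.0357] yaw -2.93536668881205
[[-0.1  0.2]
 [-0.4  0.1]
 [-0.4  0.1]
 [-1.7  0.1]
 [ 0.6  0.3]
 [-0.6  0.7]
 [-0.3 -0.2]
 [-0.1 -0.2]
 [ 0.1 -0.4]
 [-0.1 -0.7]
 [ 0.3  0.7]]
[[ 0.9051  0.0464 -0.4226]
 [-0.0512  0.9987  0.    ]
 [ 0.4221  0.0216  0.9063]]
grip [0.5339 0.1633 0.0946] edge z bottom [0.4805 0.1674 0.0201]
[[-0.    -0.97   0.244]
 [-0.002  0.244  0.97 ]
 [-1.    -0.    -0.002]]
0 1
t 0.1 shift mm [  45.8 -436.8 -396. ] rot [12.91 -3.64 -2.67] F [1.2 0.2 0.4] w 85.7
1 1
t 0.1 shift mm [  45.8 -436.8 -396. ] rot [-1.83 -0.63 -4.13] F [1.2 0.2 0.4] w 85.7
0 -1
t 0.1 shift mm [  45.8 -436.8 -396. ] rot [-16.56   2.81  -3.84] F [1.2 0.2 0.4] w 85.7
1 -1
t 0.1 shift mm [  45.8 -436.8 -396. ] rot [27.51 -6.06  0.93] F [1.2 0.2 0.4] w 85.7
```

```bash
python3 - <<'E'
from h import *
P=cloud("top",np.load("top0.npy")); m=(P[...,1]>.2)&(P[...,1]<.8)&(P[...,0]>.1)&(P[...,0]<.6)&(P[...,2]<.6);m[140:208,215:290]=0
print(P[m][:,2].max(), P[m][P[m][:,2].argmax()])
E
python3 -m jog '-10 -34 -32 0 0 0 85; -10 -34 -32 0 0 0 85; -5 -34 -32 0 0 0 85;0 -34 -32 0 0 0 85; 0 -34 -32 0 0 0 85' 60
```

```text
0.35239307714972734 [0.15085515 0.5933787  0.35239308]
t: 0.6
eef_pos: [0.2914, 0.456, 0.2562]
tool_rot: [0.558, -0.435, 0.558, 0.435]
contact_force: [1.4, -0.3, -0.6]
gripper_width: 0.995
```

```bash
python3 -m jog '0 -34 -32 0 0 0 85;0 -34 -32 0 0 0 85; 0 -34 -32 0 0 0 85;0 -34 -32 0 0 0 85; 0 -34 -32 0 0 0 85'; python3 -m jog '0 0 0 1.4 0 0 85; 0 0 0 1.4 0 0 85; 0 0 0 1.4 0 0 85; 0 0 0 1.4 0 0 85; 0 0 0 1.4 0 0 85'; python3 -m jog '0 0 0 1.4 0 0 85; 0 0 0 1.4 0 0 85; 0 0 0 1.4 0 0 85; 0 0 0 1.4 0 0 85; 0 0 0 0.2 0 0 85'
cat > go.py <<'E'
from h import *
import sys
# args: x-offset,z-offset mm in panel axes of grip point ; yaw deg
pl=np.load("panel.npy");pl[3]=np.radians(-2.6);Q=R.from_euler("zyx",[pl[3],-np.radians(25),0]).as_matrix()
g=pl[:3]+Q@[float(sys.argv[1])/1e3,0,.045]
todo(-Q[:,2],Q[:,0],g+Q[:,2]*(float(sys.argv[2])/1e3-.020)); o=bot.get_obs();print(np.round(o["q"],2),np.round(Q.T@o["contact_force"],1))
E
python3 go.py 0 90
```

```text
t: 1.1
eef_pos: [0.4169, 0.2593, 0.2562]
tool_rot: [0.558, -0.435, 0.558, 0.435]
contact_force: [0.3, 1.3, -0.2]
gripper_width: 0.999
t: 1.6
eef_pos: [0.4162, 0.2609, 0.256]
tool_rot: [0.677, -0.204, 0.677, 0.204]
contact_force: [-0.9, -0.1, 0.3]
gripper_width: 0.999
t: 2.1
eef_pos: [0.4161, 0.261, 0.256]
tool_rot: [0.707, 0.006, 0.707, -0.007]
contact_force: [-0.2, 0.5, 0.5]
gripper_width: 0.995
t 2.1 shift mm [ 97.9 -96.1  90. ] rot [ 0.25 -4.17  0.14] F [-0.2  0.5  0.5] w 85.0
[-1.01  0.14  0.36  1.97 -0.06  1.03 -0.64] [-0.   0.5  0.5]
```

```bash
python3 -m jog '10 -32 30 0 -1 0 85;10 -32 30 0 -1 0 85; 10 -32 30 0 -1 0 85;0 0 0 0.25 -1.1 0.1 85;0 0 0 0 0 0 85'; python3 go.py 0 60
```

```text
t: 2.6
eef_pos: [0.5046, 0.1614, 0.234]
tool_rot: [0.839, 0.015, 0.544, -0.011]
contact_force: [-0.2, 0.4, -0.6]
gripper_width: 0.995
t 2.6 shift mm [ 99.2   0.9 -30.7] rot [ 0.07 -0.16  0.02] F [-0.2  0.4 -0.6] w 85.0
[-1.    0.04  0.45  2.21  0.38  0.56 -0.87] [-0.4  0.3 -0.4]
```

```bash
python3 -m jog '10 1 -31 0.07 -0.16 0 85;40 0 0 0 0 0 85; 39 0 0 0 0 0 85;10 0 0 0 0 0 85;0 0 0 0 0 0 85'; python3 go.py 0 60; python3 - <<'E'
from h import *
c=bot.calibration("wrist");print({k:np.round(v,3).tolist() for k,v in c.items()})
p,d=bot.read_camera("wrist");cv2.imwrite("pics/w1.png",p[:,:,::-1]);np.save("w1.npy",d)
E
```

```text
t: 3.1
eef_pos: [0.5211, 0.1652, 0.1325]
tool_rot: [0.843, 0.018, 0.537, -0.014]
contact_force: [0.3, -0.0, 0.0]
gripper_width: 0.99
t 3.1 shift mm [-0.3 -2.1 -4.3] rot [ 0.01 -0.    0.04] F [ 0.3 -0.   0. ] w 84.5
[-0.95  0.27  0.45  2.29  0.42  0.26 -0.97] [ 0.3 -0.  -0.1]
{'fx': 309.707, 'fy': 309.707, 'cx': 315.196, 'cy': 195.626, 'T': [[0.906, 0.153, -0.394, 0.464], [-0.045, 0.962, 0.269, 0.233], [0.42, -0.226, 0.879, 0.263], [0.0, 0.0, 0.0, 1.0]]}
```

View pics/w1.png

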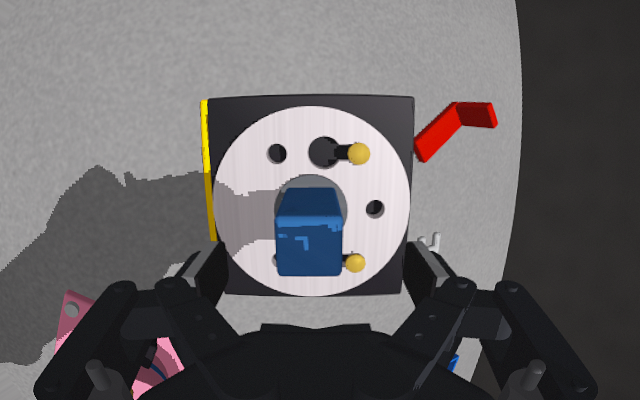

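```bash
cat >> h.py <<'E'
def fish(P,c):
    T=np.array(c["T"]); p=(np.atleast_2d(P)-T[:3,3])@T[:3,:3]; x,y,z=p[:,0],-p[:,1],-p[:,2]
    rr=np.hypot(x,y);th=np.arctan2(rr,z); return np.stack([c["cx"]+c["fx"]*th*x/rr,c["cy"]+c["fy"]*th*y/rr],-1)
E
python3 - <<'E'
from h import *
c=bot.calibration("wrist")
pl=np.load("panel.npy");pl[3]=np.radians(-2.6);Q=R.from_euler("zyx",[pl[3],-np.radians(25),0]).as_matrix()
f=lambda *q:fish(pl[:3]+Q@np.array(q),c)[0].round(1)
print("hole0",f(.048,0,.01),"hole120",f(-.024,.0416,.01),"heads",f(.0357,.042,.018),f(.0357,-.042,.018))
for s in ((1,1),(1,-1),(-1,1),(-1,-1)): print("block",s,f(.018*s[0],.018*s[1],.08))
print("plate edge L R top bot",f(-.075,0,.01),f(.075,0,.01),f(0,.075,.01),f(0,-.075,.01))
E
```

```text
hole0 [372.4 207.9] hole120 [274.2 152.4] heads [359.5 153.3] [355.  263.1]
block (1, 1) [340.3 216.5]
block (1, -1) [338.4 277.7]
block (-1, 1) [269.8 216.4]
block (-1, -1) [273.3 277.4]
plate edge L R top bot [211.  207.7] [406.8 207.7] [307.7 105. ] [309.1 293.5]
```

```bash
python3 -m jog '10 -2 -3 0 0 0 85;15 0 0 0 0 0 85; 15 0 0 0 0 0 85;0 0 0 0 0 0 85'; python3 go.py 1.5 20
```

```text
t: 3.55
eef_pos: [0.5358, 0.1638, 0.0969]
tool_rot: [0.844, 0.02, 0.536, -0.013]
contact_force: [-0.5, -0.5, 0.1]
gripper_width: 0.996
t 3.55 shift mm [ 1.2 -0.6 -1.2] rot [-0.01  0.03  0.  ] F [-0.5 -0.5  0.1] w 85.0
[-0.83  0.36  0.35  2.28  0.6   0.17 -1.15] [-0.4 -0.5  0.3]
```

```bash
cat > go1.py <<'E'
from h import *
import sys
# args: grip pt offsets in panel x, y, z mm ; tool tilt deg (from vertical, outward); jaw along panel +y
ox,oy,oz,t=[float(a) for a in sys.argv[1:5]]
pl=np.load("panel.npy");yaw=np.radians(-2.6);Q=R.from_euler("zyx",[yaw,-np.radians(25),0]).as_matrix()
g=pl[:3]+Q@np.array([ox/1e3,oy/1e3,.045+oz/1e3])
n=R.from_euler("zyx",[yaw,-np.radians(t),0]).as_matrix()[:,2]
todo(-n,Q[:,1],g-n*.019); o=bot.get_obs();print(np.round(o["q"],3),"Fpanel",np.round(Q.T@o["contact_force"],1))
E
python3 -m jog '-10 0 0 0 0.9 0 85;0 0 0 0 0.8 0 85'; python3 go1.py 1.5 0 25 15
```

```text
t: 3.75
eef_pos: [0.532, 0.1641, 0.1006]
tool_rot: [0.805, 0.018, 0.593, -0.012]
contact_force: [0.5, -0.3, -0.2]
gripper_width: 0.996
t 3.75 shift mm [ 0.3 -1.  -2.5] rot [-14.98   0.32   0.27] F [ 0.5 -0.3 -0.2] w 85.0
[-0.502  0.347  0.009  2.171  0.376  0.379 -0.87 ] Fpanel [ 0.4 -0.3 -0.4]
```

```bash
python3 -m jog '0 -1 -3 -1.4 0 0 85;0 0 0 -1.4 0 0 85;0 0 0 -1.4 0 0 85;0 0 0 -1.4 0 0 85;0 0 0 -1.4 0 0 85'; python3 -m jog '0 0 0 -1.4 0 0 85;0 0 0 -1.4 0 0 85;0 0 0 -1.4 0 0 85;0 0 0 -1.4 0 0 85;0 0 0 -1.4 0 0 85';python3 -m jog '0 0 0 -1 0 0 85; 0 0 0 0 0 0 85'; python3 go1.py 1.5 0 0 15
```

```text
t: 4.25
eef_pos: [0.5312, 0.1614, 0.1002]
tool_rot: [0.759, -0.273, 0.556, 0.2]
contact_force: [-0.2, 0.5, 0.4]
gripper_width: 0.996
t: 4.75
eef_pos: [0.5312, 0.1613, 0.1001]
tool_rot: [0.611, -0.527, 0.447, 0.386]
contact_force: [1.2, 0.5, -0.2]
gripper_width: 0.992
t: 4.95
eef_pos: [0.5313, 0.1612, 0.0998]
tool_rot: [0.584, -0.557, 0.428, 0.408]
contact_force: [-0.5, 0.6, -0.2]
gripper_width: 0.998
t 4.95 shift mm [24.5 -1.5  2.1] rot [-0.03  0.02  0.42] F [-0.5  0.6 -0.2] w 85.2
[-0.182  0.37  -0.365  2.157  0.674  0.452  0.432] Fpanel [-0.5  0.6  0. ]
```

```bash
python3 -m jog '12 -1 1 0 0 0.4 85;12 0 1 0 0 0 85;0 0 0 0 0 0 85'; python3 go1.py 1.5 0 0 15;  python3 - <<'E'
from h import *
p,d=bot.read_camera("wrist");cv2.imwrite("pics/w2.png",p[:,:,::-1])
E
```

```text
t: 5.25
eef_pos: [0.5385, 0.1628, 0.0745]
tool_rot: [0.575, -0.546, 0.441, 0.42]
contact_force: [-0.0, -1.0, -1.1]
gripper_width: 0.996
t 5.25 shift mm [-1.9 -2.3  0.5] rot [-0.06  0.01  0.  ] F [-0.  -1.  -1.1] w 85.0
[-0.167  0.435 -0.368  2.124  0.658  0.455  0.46 ] Fpanel [-0.5 -1.  -1. ]
```

View pics/w2.png

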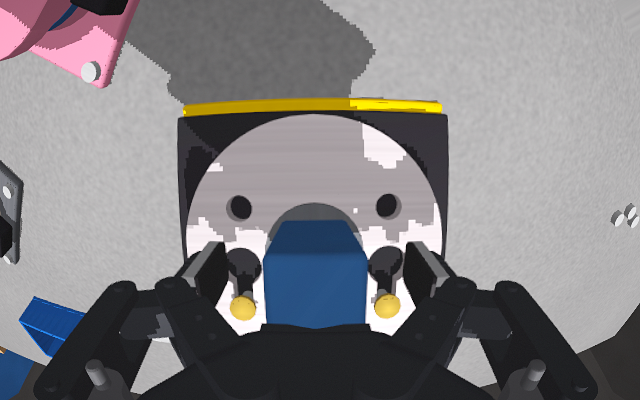

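The view is along the closing direction: the block spans px 264–367 and sits between the pads. The stud heads at (242,308) and (387,306) are in the narrow slot ends. Closing.

```bash
python3 -m jog '-2 -2 0 0 0 0 60;0 0 0 0 0 0 40;0 0 0 0 0 0 25;0 0 0 0 0 0 25' 90;python3 -m jog '0 0 0 0 0 0 25;0 0 0 0 0 0 25;0 0 0 0 0 0 25'; python3 go1.py 1.5 0 0 15
```

```text
t: 5.7
eef_pos: [0.54, 0.1626, 0.0784]
tool_rot: [0.575, -0.547, 0.44, 0.42]
contact_force: [-3.3, -2.4, 4.8]
gripper_width: 0.414
t: 6.0
eef_pos: [0.54, 0.1626, 0.0783]
tool_rot: [0.575, -0.547, 0.44, 0.42]
contact_force: [-3.1, -2.1, 7.9]
gripper_width: 0.411
t 6.0 shift mm [1.4 0.2 0.6] rot [-0.04  0.01  0.01] F [-3.1 -2.1  7.9] w 35.1
[-0.159  0.431 -0.376  2.119  0.651  0.464  0.472] Fpanel [ 0.7 -2.   8.4]
```

```bash
python3 -m jog '-1.2 0.2 0 0 0 0 25;0 0 0 0 0 0 25'; python3 go1.py 1.5 0 0 15;python3 -m jog '-1 -5.9 0 0 0 0 25;-1 -5.9 0 0 0 0 25;0 0 0 0 0 0 25';python3 go1.py 1.5 0 0 15
```

```text
t: 6.2
eef_pos: [0.5387, 0.1626, 0.0782]
tool_rot: [0.575, -0.547, 0.441, 0.42]
contact_force: [0.2, 0.5, -5.8]
gripper_width: 0.409
t 6.2 shift mm [ 1.6 -1.1  0.7] rot [-0.04  0.01 -0.01] F [ 0.2  0.5 -5.8] w 35.0
[-0.158  0.43  -0.378  2.121  0.648  0.464  0.474] Fpanel [-2.3  0.4 -5.3]
t: 6.5
eef_pos: [0.5519, 0.1624, 0.0842]
tool_rot: [0.576, -0.547, 0.44, 0.42]
contact_force: [0.1, -0.0, -5.7]
gripper_width: 0.411
t 6.5 shift mm [ 4.  13.2  0.1] rot [-0.05  0.03  0.02] F [ 0.1 -0.  -5.7] w 35.1
[-0.139  0.436 -0.388  2.092  0.631  0.483  0.506] Fpanel [-2.3 -0.2 -5.2]
```

```bash
python3 -m jog '-1 -5.5 0 0 0 0 25;-1 -5.5 0 0 0 0 25;0 0 0 0 0 0 25;0 0 0 0 0 0 25';python3 go1.py 1.5 0 0 15;  python3 - <<'E'
from h import *
p,d=bot.read_camera("wrist");cv2.imwrite("pics/w3.png",p[:,:,::-1])
p,d=bot.read_camera("scene");s=p[225:335,310:430,::-1];cv2.imwrite("pics/s3.png",cv2.resize(s,None,fx=4,fy=4,interpolation=2))
E
```

```text
t: 6.9
eef_pos: [0.5607, 0.1619, 0.0886]
tool_rot: [0.575, -0.547, 0.44, 0.42]
contact_force: [0.4, -0.6, -5.8]
gripper_width: 0.41
t 6.9 shift mm [ 6.  22.9  0.2] rot [-0.04  0.02  0.01] F [ 0.4 -0.6 -5.8] w 35.0
[-0.124  0.441 -0.398  2.069  0.617  0.5    0.532] Fpanel [-2.1 -0.7 -5.4]
```

View pics/w3.png

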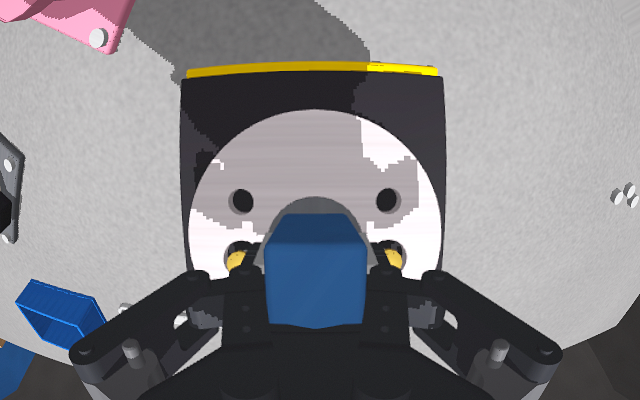

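View pics/s3.png

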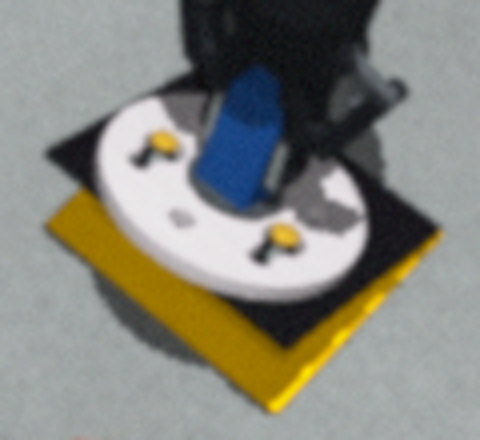

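```bash
python3 - <<'E'
from h import *
c=bot.calibration("wrist")
pl=np.load("panel.npy");pl[3]=np.radians(-2.6);Q=R.from_euler("zyx",[pl[3],-np.radians(25),0]).as_matrix()
f=lambda *q:fish(pl[:3]+Q@np.array(q),c)[0].round(1)
for d in(.022,.0235,.025): print(d,"holes",f(-.024+d,.0416,.0105),f(-.024+d,-.0416,.0105),"edge",f(-.075+d,0,.0105))
print("heads",f(.0357,.042,.018),f(.0357,-.042,.018),"panel low edge",f(-.08,0,0))
I=cv2.imread("pics/w3.png");cv2.imwrite("pics/w3c.png",cv2.resize(I[180:300,180:450],None,fx=2.9,fy=2.9,interpolation=2))
E
```

```text
0.022 holes [389.4 198.4] [241.4 198.8] edge [315.  106.6]
0.0235 holes [389.4 201.1] [241.5 201.5] edge [315.  109.3]
0.025 holes [389.3 203.7] [241.6 204.1] edge [315.  111.9]
heads [390.6 266.9] [240.5 267.1] panel low edge [315.   66.8]
```

View pics/w3c.png

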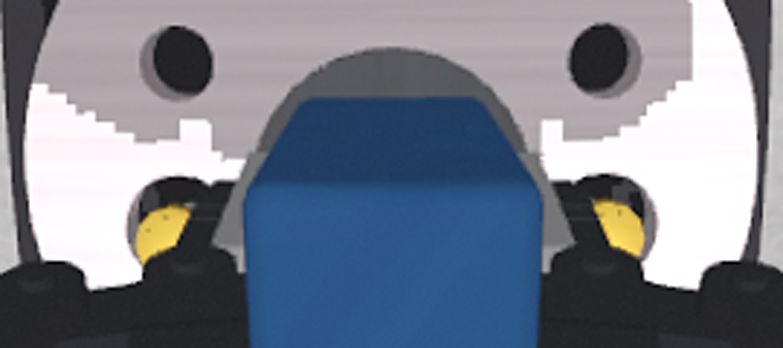

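The plate has slid about 23.5 mm, and the brass heads sit inside the wide ends at about (238,262) and (393,262). I'll slide a touch more, then lift square to the face while watching the force.

```bash
python3 -m jog '0 -0.6 0 0 0 0 25;-4 0.7 0 0 0 0 25;-4 0.7 0 0 0 0 25;0 0 0 0 0 0 25'; python3 -m jog '-5 0.9 0 0 0 0 25;-5 0.9 0 0 0 0 25;-5 0.9 0 0 0 0 25;0 0 0 0 0 0 25';python3 go1.py 25 0 21.5 15
```

```text
t: 7.4
eef_pos: [0.5578, 0.1622, 0.0969]
tool_rot: [0.575, -0.547, 0.44, 0.42]
contact_force: [-0.6, 0.2, -5.6]
gripper_width: 0.411
t: 7.8
eef_pos: [0.5513, 0.1623, 0.1108]
tool_rot: [0.576, -0.547, 0.44, 0.42]
contact_force: [-0.3, -0.1, -5.6]
gripper_width: 0.411
t 7.8 shift mm [ 4.5  0.1 -0.2] rot [-0.04  0.03  0.02] F [-0.3 -0.1 -5.6] w 35.1
[-0.102  0.395 -0.43   2.075  0.573  0.535  0.566] Fpanel [-2.6 -0.2 -4.9]
```

```bash
cat > pl.py <<'E'
from h import *
import sys
# plate in tool frame (from grasp picture w3)
if len(sys.argv)>1 and sys.argv[1]=="init":
    pl=np.load("panel.npy");yaw=np.radians(-2.6);Q=R.from_euler("zyx",[yaw,-np.radians(25),0])
    P=pl[:3]+Q.as_matrix()@[.0235,0,.0006]
    r=R.from_quat([-0.547,0.44,0.42,0.575]);p=np.array([0.5607,0.1619,0.0886])
    np.savez("rel.npz",t=r.inv().apply(P-p),q=(r.inv()*Q).as_quat())
    sys.exit()
z=np.load("rel.npz");rt,rq=z["t"],R.from_quat(z["q"])
def now():
    r,p,o=tool(); return r*rq, p+r.apply(rt)
def goal(px,py,pz,yawdeg):
    G=R.from_euler("z",np.radians(yawdeg)); r=G*rq.inv(); p=np.array([px,py,pz])-r.apply(rt)
    M=r.as_matrix(); todo(M[:,0],M[:,2],p)
    a,b=now();e=a.as_euler("zyx",degrees=True);print("plate at",b.round(4),"yaw/pitch/roll",e.round(2),"q",np.round(bot.get_obs()["q"],2))
if __name__=="__main__": goal(*[float(a) for a in sys.argv[1:5]])
E
python3 pl.py init; python3 pl.py .5218 -.232 .14 -73.6;python3 pl.py .5218 -.232 .14 46.4;python3 pl.py .54 .1 .14 -2.6
```

```text
t 7.8 shift mm [ -63.9   -4.7 -392.8] rot [11.91  0.72  3.57] F [-0.3 -0.1 -5.6] w 35.1
plate at [0.5646 0.1626 0.0865] yaw/pitch/roll [ -2.6  -25.06   0.06] q [-0.1   0.4  -0.43  2.08  0.57  0.54  0.57]
t 7.8 shift mm [ -63.9   -4.8 -395.9] rot [-8.21 -0.17  3.95] F [-0.3 -0.1 -5.6] w 35.1
plate at [0.5646 0.1626 0.0865] yaw/pitch/roll [ -2.6  -25.06   0.06] q [-0.1   0.4  -0.43  2.08  0.57  0.54  0.57]
t 7.8 shift mm [-58.4  -5.3 -62.3] rot [0.01 0.21 4.17] F [-0.3 -0.1 -5.6] w 35.1
plate at [0.5646 0.1626 0.0865] yaw/pitch/roll [ -2.6  -25.06   0.06] q [-0.1   0.4  -0.43  2.08  0.57  0.54  0.57]
```

```bash
python3 -m jog '-20 0 0 0 0 0 25;-20 0 0 0 0 0.5 25;-20 0 -15 0 0 1 25;-5 0 -20 0 0 1 25;0 0 -25 0 0 1 25'; python3 -m jog '0 0 -30 0 0 0.6 25;0 0 -35 0 0 0 25;0 0 -35 0 0 0 25;0 0 -35 0 0 0 25;0 0 -35 0 0 0 25';python3 pl.py .5218 -.232 .14 -73.6;python3 pl.py .5218 -.232 .14 46.4
```

```text
t: 8.3
eef_pos: [0.5345, 0.1025, 0.1745]
tool_rot: [0.489, -0.458, 0.531, 0.519]
contact_force: [0.6, -0.2, -6.2]
gripper_width: 0.413
t: 8.8
eef_pos: [0.5256, -0.0696, 0.1695]
tool_rot: [0.473, -0.441, 0.546, 0.533]
contact_force: [0.7, 0.4, -4.7]
gripper_width: 0.415
t 8.8 shift mm [  -0.9   -2.7 -160.9] rot [11.71 -1.82  0.02] F [ 0.7  0.4 -4.7] w 35.4
plate at [ 0.5276 -0.0687  0.142 ] yaw/pitch/roll [-2.51 -0.49  1.21] q [ 0.41  0.45 -0.5   1.81  0.2   1.1   1.36]
t 8.8 shift mm [  -0.9   -2.8 -164. ] rot [-8.    1.56  0.1 ] F [ 0.7  0.4 -4.7] w 35.4
plate at [ 0.5276 -0.0687  0.142 ] yaw/pitch/roll [-2.51 -0.49  1.21] q [ 0.41  0.45 -0.5   1.81  0.2   1.1   1.36]
```

```bash
python3 -m jog '-2 0 -32 0 0 0 25;0 0 -32 0 0 0 25;0 0 -32 0 0 0 25;0 0 -32 0 0 0 25;0 0 -32 0 0 0 25'; python3 -m jog '0 0 0 1.3 -0.2 0 25;0 0 0 1.3 -0.2 0 25;0 0 0 1.3 -0.2 0 25;0 0 0 1.3 -0.2 0 25;0 0 0 1.3 -0.2 0 25';python3 -m jog '0 0 0 1.3 -0.2 0 25;0 0 0 1.3 -0.2 0 25;0 0 0 1.3 -0.2 0 25;0 0 0 1.3 -0.2 0 25;0 0 0 0 0 0 25';python3 pl.py .5218 -.232 .14 -73.6
```

```text
t: 9.3
eef_pos: [0.5184, -0.2294, 0.1691]
tool_rot: [0.473, -0.441, 0.546, 0.533]
contact_force: [0.4, 1.0, -5.8]
gripper_width: 0.409
t: 9.8
eef_pos: [0.5186, -0.2281, 0.169]
tool_rot: [0.621, -0.228, 0.668, 0.34]
contact_force: [-0.2, 0.5, -5.3]
gripper_width: 0.411
t: 10.3
eef_pos: [0.5179, -0.2285, 0.1691]
tool_rot: [0.686, -0.04, 0.709, 0.158]
contact_force: [1.1, -0.5, -5.1]
gripper_width: 0.409
t 10.3 shift mm [ 1.  -3.   2.4] rot [-0.01 -0.02  0.03] F [ 1.1 -0.5 -5.1] w 34.9
plate at [ 0.5187 -0.2301  0.1415] yaw/pitch/roll [-73.63   0.08  -0.21] q [ 0.54  0.44 -0.21  1.78 -0.05  1.04  0.65]
```

```bash
python3 -m jog '15 -3 2 0 0 0 25;20 0 0 0 0 0 25;0 0 0 0 0 0 25;0 0 0 0 0 0 25';python3 pl.py .5218 -.232 .105 -73.6; python3 - <<'E'
from h import *
p,d=bot.read_camera("wrist");cv2.imwrite("pics/w4.png",p[:,:,::-1])
p,d=bot.read_camera("scene");a=cv2.resize(p[120:220,205:305,::-1],None,fx=4,fy=4,interpolation=2)
p,d=bot.read_camera("top");b=cv2.resize(p[135:235,355:455,::-1],None,fx=4,fy=4,interpolation=2)
cv2.imwrite("pics/st4.png",np.hstack([a,b]))
E
```

```text
t: 10.7
eef_pos: [0.5189, -0.224, 0.1334]
tool_rot: [0.685, -0.041, 0.709, 0.16]
contact_force: [0.9, -0.3, -5.1]
gripper_width: 0.416
t 10.7 shift mm [-0.4 -6.8  0.2] rot [ 0.03 -0.03  0.01] F [ 0.9 -0.3 -5.1] w 35.5
plate at [ 0.5197 -0.2256  0.1058] yaw/pitch/roll [-73.4    0.15  -0.09] q [ 0.54  0.49 -0.22  1.81 -0.04  0.97  0.65]
```

View pics/w4.png

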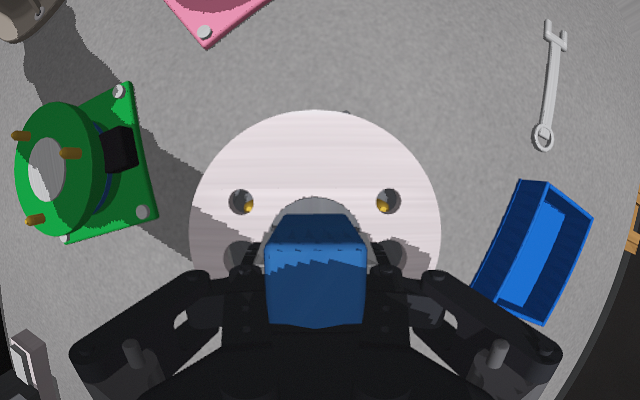

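View pics/st4.png

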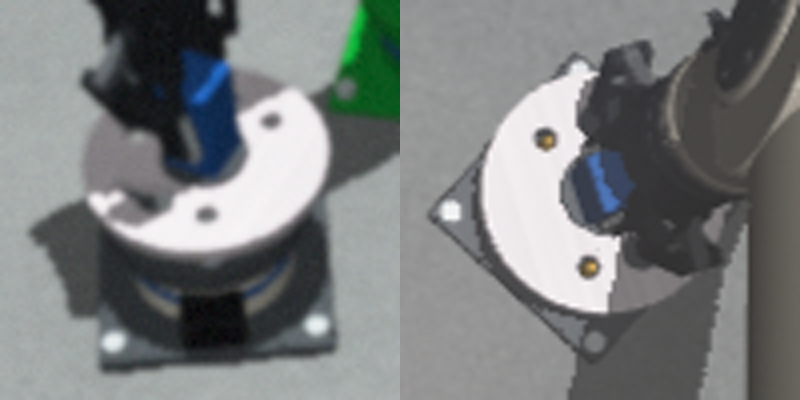

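Both the wrist picture, at (247,205) and (383,205), and the top picture show brass stud tips through the bolt holes. The tilt of the tool caused a 6.8 mm drift, which I'll correct before looking again.

```bash
python3 -m jog '0 -3.5 0 0 0 0 25;0 -3.3 0 0 0 0 25;0 0 0 0 0 0 25;0 0 0 0 0 0 25';python3 pl.py .5218 -.232 .105 -73.6; python3 - <<'E'
from h import *
c=bot.calibration("wrist")
p,d=bot.read_camera("wrist");cv2.imwrite("pics/w5.png",p[:,:,::-1])
a=cv2.resize(p[180:225,220:265,::-1],(400,400),interpolation=cv2.INTER_CUBIC)
b=cv2.resize(p[180:225,365:410,::-1],(400,400),interpolation=cv2.INTER_CUBIC)
cv2.imwrite("pics/w5c.png",np.hstack([a,b]))
p,d=bot.read_camera("top");b=cv2.resize(p[150:220,370:440,::-1],None,fx=8,fy=8,interpolation=2)
cv2.imwrite("pics/t5.png",b);cv2.imwrite("pics/t5raw.png",p[:,:,::-1])
z=np.load("rel.npz");r,q,o=tool();Rp=r*R.from_quat(z["q"]);Pp=q+r.apply(z["t"])
print("down in tool",r.inv().apply([0,0,-1]).round(3))
for k in (0,120,240):
    h=np.array([.048*np.cos(np.radians(k)),.048*np.sin(np.radians(k)),.01]);w=Pp+Rp.apply(h)
    s=np.array([.5218,-.232,.098])+np.array([.048*np.cos(np.radians(k-73.6)),.048*np.sin(np.radians(k-73.6)),0])
    print(k,"hole top wrist",fish(w,c)[0].round(1),"bottom",fish(Pp+Rp.apply(h*[1,1,0]),c)[0].round(1),"tip",fish(s,c)[0].round(1),"| top cam hole",proj("top",w)[0].round(1),"tip",proj("top",s)[0].round(1))
E
```

```text
t: 11.25
eef_pos: [0.5209, -0.2311, 0.1331]
tool_rot: [0.686, -0.04, 0.709, 0.159]
contact_force: [0.4, -0.4, -5.9]
gripper_width: 0.414
t 11.25 shift mm [0.6 0.5 0.2] rot [ 0.01 -0.02  0.02] F [ 0.4 -0.4 -5.9] w 35.3
plate at [ 0.5218 -0.2327  0.1055] yaw/pitch/roll [-7.355e+01  7.000e-02 -1.400e-01] q [ 0.54  0.49 -0.21  1.8  -0.04  0.97  0.66]
down in tool [ 0.985 -0.171  0.009]
0 hole top wrist [316.2 318.7] bottom [316.2 311.4] tip [316.6 306. ] | top cam hole [426.4 175.8] tip [424.8 176.7]
120 hole top wrist [389.6 200.7] bottom [385.8 198.8] tip [383.7 197.2] | top cam hole [393.3 168.5] tip [392.2 169.5]
240 hole top wrist [242.  201.1] bottom [246.1 199.3] tip [249.2 197.4] | top cam hole [403.9 200.6] tip [402.6 201.1]
```

View pics/w5c.png

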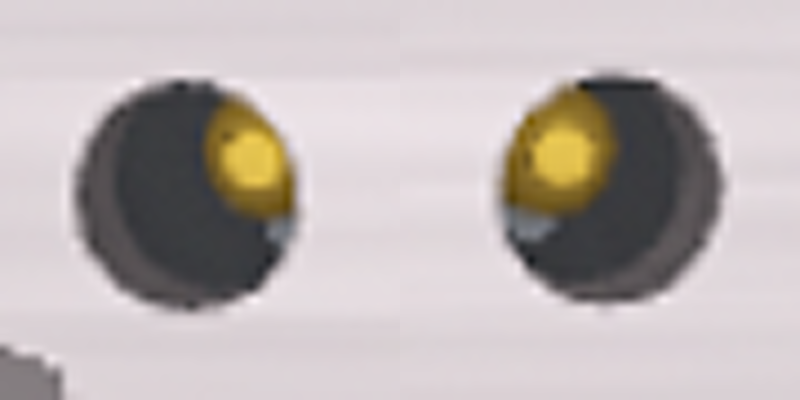

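View pics/t5.png

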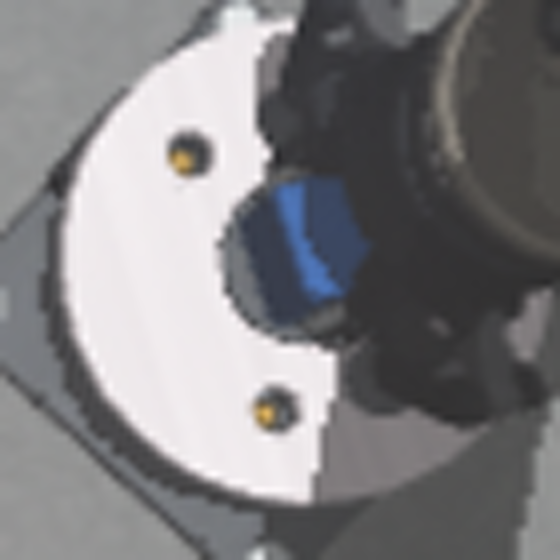

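Hole and tip offsets, measured against those predicted for a perfect fit, agree within about 0.5 px (0.3 mm) in the wrist view and about 1 mm in the top view. Lowering straight down in small steps.

```bash
python3 -m jog '3 -0.1 0.2 0 0 0 25;3 -0.5 0 0 0 0 25;4 -0.7 0 0 0 0 25;0 0 0 0 0 0 25';python3 pl.py .5218 -.232 .078 -73.6; python3 -m jog '3 -0.5 0 0 0 0 25;3 -0.5 0 0 0 0 25;0 0 0 0 0 0 25';python3 pl.py .5218 -.232 .078 -73.6
```

```text
t: 11.75
eef_pos: [0.5203, -0.2301, 0.1221]
tool_rot: [0.685, -0.04, 0.709, 0.159]
contact_force: [-0.4, 0.4, -6.4]
gripper_width: 0.414
t 11.75 shift mm [16.2 -3.3  0.7] rot [ 0.01 -0.03  0.01] F [-0.4  0.4 -6.4] w 35.3
plate at [ 0.5211 -0.2317  0.0945] yaw/pitch/roll [-73.52   0.16  -0.1 ] q [ 0.54  0.51 -0.21  1.81 -0.04  0.95  0.66]
t: 12.05
eef_pos: [0.5205, -0.2302, 0.1163]
tool_rot: [0.686, -0.04, 0.709, 0.159]
contact_force: [0.0, -0.5, -5.8]
gripper_width: 0.411
t 12.05 shift mm [10.5 -2.2  0.5] rot [ 0.01 -0.03  0.01] F [ 0.  -0.5 -5.8] w 35.1
plate at [ 0.5213 -0.2318  0.0887] yaw/pitch/roll [-73.53   0.12  -0.12] q [ 0.54  0.51 -0.21  1.81 -0.04  0.94  0.66]
```

Free so far, with the studs about 9 mm into the holes and no added force. Continuing.

```bash
python3 -m jog '3 -0.6 0.2 0 0 0 25;3 -0.5 0.1 0 0 0 25;2 -0.4 0 0 0 0 25;0 0 0 0 0 0 25';python3 pl.py .5218 -.232 .078 -73.6; python3 -m jog '1.5 -0.3 0 0 0 0 25;0 0 0 0 0 0 25'
```

```text
t: 12.45
eef_pos: [0.5208, -0.2303, 0.1083]
tool_rot: [0.686, -0.04, 0.709, 0.159]
contact_force: [-0.6, -0.2, -5.4]
gripper_width: 0.407
t 12.45 shift mm [ 2.6 -0.6  0.1] rot [ 0.01 -0.03  0.01] F [-0.6 -0.2 -5.4] w 34.8
plate at [ 0.5216 -0.2319  0.0807] yaw/pitch/roll [-73.53   0.12  -0.12] q [ 0.54  0.52 -0.21  1.81 -0.03  0.92  0.66]
t: 12.65
eef_pos: [0.521, -0.2305, 0.1071]
tool_rot: [0.686, -0.04, 0.709, 0.159]
contact_force: [0.2, 0.0, -5.9]
gripper_width: 0.408
```

```bash
python3 -m jog '0.8 -0.1 0 0 0 0 25;0 0 0 0 0 0 25'; python3 -m jog '0.6 -0.1 0 0 0 0 25;0 0 0 0 0 0 25'; python3 -m jog '0.6 -0.1 0 0 0 0 25;0 0 0 0 0 0 25';python3 pl.py .5218 -.232 .078 -73.6
```

```text
t: 12.85
eef_pos: [0.5211, -0.2304, 0.1064]
tool_rot: [0.686, -0.04, 0.709, 0.159]
contact_force: [0.0, 0.4, -5.7]
gripper_width: 0.409
t: 13.05
eef_pos: [0.5211, -0.2304, 0.1061]
tool_rot: [0.686, -0.04, 0.709, 0.159]
contact_force: [-1.1, 0.1, -2.3]
gripper_width: 0.413
t: 13.25
eef_pos: [0.5211, -0.2305, 0.1061]
tool_rot: [0.686, -0.04, 0.709, 0.159]
contact_force: [-3.8, 0.1, 5.4]
gripper_width: 0.41
t 13.25 shift mm [ 0.5 -0.  -0.1] rot [ 0.01 -0.02  0.02] F [-3.8  0.1  5.4] w 35.0
plate at [ 0.5219 -0.2321  0.0785] yaw/pitch/roll [-7.353e+01  7.000e-02 -1.400e-01] q [ 0.54  0.53 -0.21  1.81 -0.03  0.92  0.66]
```

Contact: the force went from -5.9 N to +5.4 N at underside z = 0.0785, so the plate is seated. Releasing.

```bash
python3 -m jog '0 0 0 0 0 0 60;0 0 0 0 0 0 85;0 0 0 0 0 0 85;0 0 0 0 0 0 85' 40; python3 - <<'E'
from h import *
p,d=bot.read_camera("wrist");cv2.imwrite("pics/w6.png",p[:,:,::-1])
E
```

```text
t: 13.65
eef_pos: [0.5213, -0.2304, 0.1052]
tool_rot: [0.686, -0.04, 0.709, 0.159]
contact_force: [-0.3, 0.2, 0.3]
gripper_width: 0.992
```

View pics/w6.png

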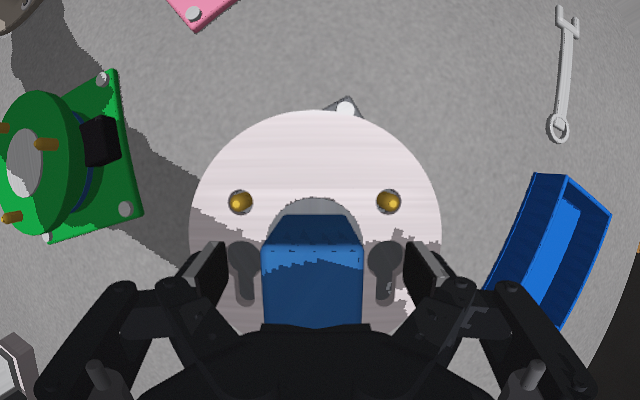

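The pads are clear of the block and the studs stand centred in the holes at (240,201) and (388,201). Retreating straight up.

```bash
python3 -m jog '-10 1.7 0 0 0 0 85;-25 4.3 0 0 0 0 85;-30 5.2 0 0 0 0 85;-30 5.2 0 0 0 0 85;-30 5.2 0 0 0 0 85'; python3 -m jog '-20 30 0 0 0 0 85;-20 40 0 0 0 0 85;-20 40 0 0 0 0 85;0 0 0 0 0 0 85;0 0 0 0 0 0 85'; python3 - <<'E'
from h import *
p,d=bot.read_camera("scene");a=cv2.resize(p[120:220,205:305,::-1],None,fx=4,fy=4,interpolation=2)
q,e=bot.read_camera("top");b=cv2.resize(q[135:235,355:455,::-1],None,fx=4,fy=4,interpolation=2)
cv2.imwrite("pics/st7.png",np.hstack([a,b]));cv2.imwrite("pics/top7.png",q[:,:,::-1])
for n,dd,I in (("top",e,q),("scene",d,p)):
    P=cloud(n,dd);g=I.astype(int);m=(g.min(2)>150)&(np.hypot(P[...,0]-.522,P[...,1]+.232)<.074)&(P[...,2]>.06)&(P[...,2]<.11)
    X=P[m];c=X.mean(0);nv=np.linalg.svd(X-c)[2][2];print(n,m.sum(),"median z",np.median(X[:,2]),"normal",nv.round(3))
E
```

```text
t: 14.2
eef_pos: [0.5221, -0.2301, 0.234]
tool_rot: [0.686, -0.04, 0.709, 0.159]
contact_force: [0.4, -0.7, -0.5]
gripper_width: 0.996
t: 14.7
eef_pos: [0.4955, -0.1353, 0.3113]
tool_rot: [0.687, -0.041, 0.708, 0.159]
contact_force: [-0.6, -0.6, -0.2]
gripper_width: 0.995
top 0 median z nan normal [0. 0. 1.]
scene 521 median z 0.08774464905861046 normal [-0.007 -0.004 -1.   ]<stdin>:7: RuntimeWarning: Mean of empty slice.
  ret = um.true_divide(
  return _methods._mean(a, axis=axis, dtype=dtype,
  ret = ret.dtype.type(ret / rcount)
```

View pics/st7.png

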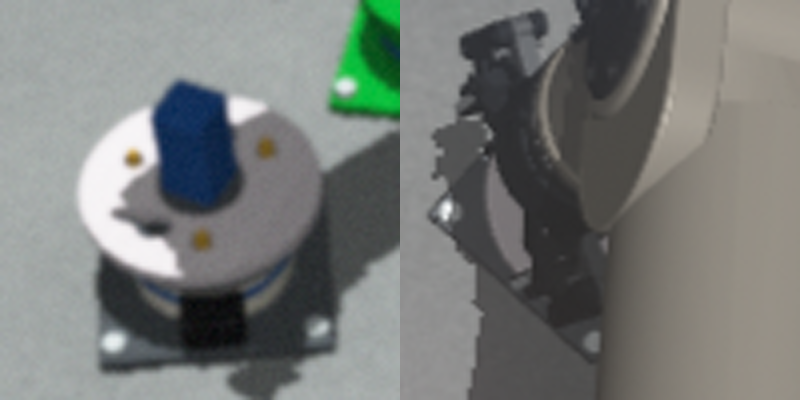

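View pics/top7.png

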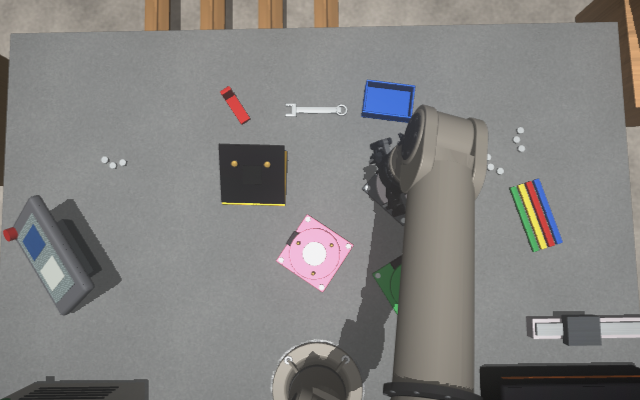

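The scene view shows the plate flat on the unit with its top at z = 0.0877 (0.088 expected), tilted less than 0.5°. All three studs show through the holes. In the top view the arm hides the hub, and the wrench, jaw and bin are where they were. The arm is still and touching nothing, so I'm handing in.

```bash
python3 -c "
from station import bot
print(bot.get_obs()['t']);bot.hand_in()"
```

```text
14.8
the job is handed in; nothing more can be done
```

The flange plate is off the stand and fully seated on the dark-flanged rotary unit. It is released, and I handed the job in at 14.8 s of the 42 s allowed. I slid it about 24 mm up the slope, lifted it off square to the face, turned it about -71° and lowered it over the three studs.

**Last checks:**
- **Seating:** contact came at an estimated underside height of 78.5 mm (78 expected). After release the scene camera gave the plate top at 87.7 mm (88 expected), tilted under 0.5°, with all three studs showing through the holes.
- **Surroundings:** in the last top view the wrench, red jaw and blue bin looked unmoved. The arm was clear at 0.31 m with no contact force.
- **Failed check:** the arm hid the unit from the top camera at the end, so that depth check gave no data. The seated height and flatness after release rest on the scene camera alone.

**Other deviations:**
- My first grasp orientation brought joint 6 to about its lower limit (0.17 rad). I changed to a grasp along the plate's y, with the tool tilted 15°, before touching the plate.
- The unit I used looks dark grey with a steel face rather than white. I chose it because the only others of that shape were green and pink.

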